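# Offer up an angle bracket over a shelf peg

## Robot

A 6-joint arm with a two-finger parallel gripper is mounted at the origin on the work surface. World frame = base frame: x ahead of the robot, y to its left, z up, the work surface at z = 0. Lengths are in m, angles in rad, forces in N, time in s.
With the tool pointing down it reaches from about 0.375 to 0.9 m from the base axis. Payload 3.1 kg.
Tool frame: the origin (TCP) lies midway between the tips of the shut fingers; the grasp point (between the pads) lies pinch_z behind it (pinch_z is the distance from the TCP to the grasp point, in m); y points along the fingers, z is the direction in which the jaws open and shut, and the axes are right-handed (so a half turn about y gives the same grasp; the last joint's range is limited). The gripper opens to 87 mm and grips with 3 to 60 N. Pads are 19 mm wide; open, the fingers measure 117 mm over their backs; the gripper's body (75 mm by 190 mm) begins 51 mm behind the grasp point.
Start: joints at [1.046, 0.527, 1.433, -0, 1.181, -0.178], TCP at [0.212, 0.588, 0.223] pointing down, gripper open.
Joint ranges: [-3.08, 3.08], [-0.75, 2.2], [0.22, 2.44], [-1.43, 4.57], [0, 2.65], [-2.85, 2.85]. Speed limits (rad/s): [2.79, 2.79, 3.14, 3.14, 3.14, 3.14].

## Interface

Orientations are given as a unit quaternion [x, y, z, w].
In Python, from rig import get_obs, camera, hand_in, pinch_z gives the robot as it stands. The module is installed in compiled form; this text tells all that it offers.
- The arm moves only by the tool arm_command, never from a script. Its argument "plan" is a list of rows, each a list of 2 entries, a list of its own where there are three numbers: the shift along the world's x, y, z in units of 25 mm (1.0 is 25 mm), then the turn about the world's z in units of 5 degrees (1.0 is 5 degrees). A call has 1 to 5 rows; each row is the pose to reach, as a shift and turn from the pose commanded when the call began; what a row does not reach only later rows make up. A row lasts 1/10 s, in which the tool goes at most 50 mm and 8.59 degrees, less where a joint would pass 70% of its speed; a pose out of reach is approached as far as the arm can. A call with a gripper value outside its range is refused whole. "fingers" is the opening, from -1 (shut) to 1 (fully open), set as the call begins (left out, the last holds). The fingers move at their own pace and stop on an object; "force" is the grip in N (left out, the last holds). Time passes only in rows, so rows that repeat a pose let the fingers close. It gives the time, the measured TCP pose, the force and the opening at its end, in the units of the state.
- get_obs(): the state, without advancing time (a new reading comes with each control period).
- camera(name): name is "side" or "top" or "wrist"; returns a dict with "pixels" (480x640x3 uint8, red, green, blue), "camera_matrix" (3x3 intrinsics, pixels), "R" (3x3) and "t" (3): a world point X has camera coordinates R X + t. Camera axes: x right, y down, z forward; pixel columns grow to the right and rows downward; lengths in m; the calibration is good to about 2 mm. The wrist camera is an equidistant fisheye: a pixel r from the principal point sees the ray r / f radians off the axis. A picture is of the moment at which its call begins. There is no depth.
- hand_in(): hands the job in, once; it reports no verdict.
The state is a dict: "time": time; "q": joint angles; "joint_velocities": joint speeds; "joint_torque": joint torques, N m; "position": TCP position; "tool_rot": TCP orientation; "ft_force": force on the tool from outside, world axes, zero at the start; "moment": the same for the moment, N m; "grip_width": finger opening in m.
Only numpy, scipy, OpenCV 4.12 (cv2) and the standard library are available. Lean on these libraries where they do the work, as an engineer would, in place of code of your own. Each camera call takes 0.05 s, during which the arm holds its last target.

## Task

Take the longer of the two shelf pegs out of the black jig and stand it in the bore of the wooden block, fully home on its collar, and let go of it. Then pick up the steel angle bracket by its upright leg, carry it over the clamped batten and offer it up to the peg: level, its flat leg running the same way as the block's long side, its hole centred over the peg and its underside about a centimetre above the peg's tip. Finish while still holding the bracket there, steady, so that the line-up can be checked; neither part may knock the batten, the bracket must not touch peg or block, and everything else stays where it is.

Things in the scene. Friction and masses are not known exactly. Their poses are not given: they have to be found in the camera images.
- long_peg: the longer silver steel shelf peg: shank 12 mm diameter and 20 mm long with a chamfered foot, then a collar 20 mm diameter and 4 mm thick, then a plain pin 12 mm diameter and 45 mm long; 69 mm in all, 60 g. It starts upright in one of the jig's two bores, collar resting on the jig. Origin at the centre of its foot, z up along the peg; its yaw means nothing
- long_peg_collar (a point): on the long peg's axis at the underside of its collar, 20 mm above its foot
- long_peg_top (a point): centre of the long peg's tip, 69 mm above its foot
- short_peg: the shorter silver shelf peg, the same but for a pin only 22 mm long (46 mm in all); it starts in the other bore of the jig and stays there. Origin at the centre of its foot
- jig: black plastic hinge jig, fixed: 60 mm in x, 130 mm in y, 28 mm high, with a low 12 mm high lip on its +x side; two through bores, 14 mm diameter, at y = -35 and +35 mm, and between them a flat grey disc. Origin at the centre of its underside
- block: flat block of brown wood, fixed: 150 mm in x (its long side), 100 mm in y, 30 mm thick, with one upright through bore of 14 mm diameter, lightly chamfered, at x = -20 mm, y = 0. Origin at the centre of its underside
- bore (a point): centre of the mouth of the block's bore, on its top face; axes as the block
- bracket: loose steel angle bracket, 8 mm thick, 50 mm wide (y), about 350 g. It rests on its flat leg, 75 mm long in x (-37.5 to +37.5 mm); the upright leg rises at its -x end (x from -37.5 to -29.5 mm) to 80 mm above the underside. The flat leg has one through hole of 22 mm diameter at x = +12 mm, y = 0. Origin at the centre of the flat leg's underside
- bracket_hole (a point): centre of the hole at the flat leg's underside; axes as the bracket
- bracket_grip (a point): mid-thickness and mid-width of the upright leg, 58 mm above the underside: a good place to hold it, from above across its 8 mm thickness (x)
- batten: pale timber batten lying along x and clamped down: 420 mm long, 38 mm wide (y), 63 mm high, between the bracket and jig on one side and the block on the other. An orange bar clamp (belongs to it) stands at its far end, over the rim, from x = +160 mm on, up to 150 mm above the cabinet top. Origin at the centre of its underside
- drill: bystander: blue cordless drill driver standing on its battery, 215 mm high. Origin at the centre of its foot
- tape: bystander: grey tape measure, 70 x 36 x 62 mm high. Origin at the centre of its underside
- screwdriver: bystander: screwdriver lying on the top, about 200 mm long
- mug: bystander: white mug, 84 mm diameter, 95 mm high. Origin at the centre of its underside
- level: bystander: aluminium spirit level, 22 x 250 x 45 mm high. Origin at the centre of its underside
Things that resemble listed ones, but are neither listed nor needed, are in the scene too. Of the things that look like the block, the larger one is meant.

How it is judged:
On the way, in this order (a step that is already met when the one before it is completed fails the run):
1. the long peg stands fully home in the block's bore, let go (horizontal distance between long_peg_collar and bore below 0.0035 m and z of long_peg_collar in the frame of bore below 0.0025 m and angle between long_peg's own z axis and vertical below 0.08 rad and contact force between the fingers and long_peg below 0.1 N), for 0.2 s.
2. the bracket is carried across above the batten (y of bracket in the frame of batten between -0.03 and 0.03 m and x of bracket in the frame of batten above -0.21 m and z of bracket in the frame of batten above 0.065 m), for 0.04 s.
At the end, for the whole second after the job is handed in: Long peg home in the bore (collar within 2.5 mm of the wood, 3.5 mm of centre), let go. Bracket held still, untouched by peg, block or batten: underside 3-18 mm above the peg's tip, hole within 5 mm of its axis, level within 0.09 rad, long side within 0.12 rad of the block's (all of step 1 and horizontal distance between bracket_hole and long_peg_top below 0.005 m and z of bracket_hole in the frame of bore between 0.052 and 0.067 m and angle between bracket's own z axis and vertical below 0.09 rad and angle between the x axis of bracket and the x axis of block, either way round below 0.12 rad and linear speed of bracket below 0.01 m/s and contact force between the fingers and bracket above 1 N and contact force between bracket and long_peg below 0.1 N and contact force between bracket and block below 0.1 N and contact force between bracket and batten below 0.1 N); the arm keeps its last pose, push and grip.
It fails at once if the bracket or the long peg knocks the clamped batten or its clamp (contact force between any of bracket, long_peg and batten above 0.5 N).
It fails at once if the bracket touches the long peg or the wooden block (contact force between bracket and long_peg above 0.5 N or contact force between bracket and block above 0.5 N).
It fails at once if another thing on the top is moved more than 3 cm (distance of any of short_peg, drill, tape, screwdriver, mug, level from where it was at the start of the episode above 0.03 m).
It also fails if it takes over 72 s, if anything falls off the work surface, if the arm or the gripper's body presses on something with over 40 N, if the wrist force passes 120 N, or if a joint passes its speed limit or range.

## Working session

There is one attempt and no reset: what is moved stays moved. The work goes in short steps, Python scripts to look and compute and a tool call to move; the robot and the scene stay as the last step left them, time stands still between calls to the robot, and variables do not carry over. Pictures are saved under pics/ and viewed, and the job is handed in when it is done.

Besides the shell and the picture viewer there is one more tool, called as name([rows], argument=value, ...), one row to a line, values as JSON. arm_command: Moves the arm, as the interface text tells. Its arguments: {"type":"object","properties":{"plan":{"type":"array"},"fingers":{"type":"number"},"force":{"type":"number"}},"required":["plan"]}

```bash
mkdir -p pics; ls
cat > h.py <<'E'
import numpy as np, cv2
from rig import get_obs, camera, pinch_z
def snap(n,f):
    c=camera(n); cv2.imwrite('pics/'+f,cv2.cvtColor(c['pixels'],cv2.COLOR_RGB2BGR))
    np.savez('pics/'+f[:-4]+'.npz',**{k:np.array(v) for k,v in c.items()}); return c
def ray(c,u,v,wrist=False):
    K=np.array(c['camera_matrix']);R=np.array(c['R']);t=np.array(c['t'])
    x=(u-K[0,2])/K[0,0];y=(v-K[1,2])/K[1,1]
    if wrist:
        r=np.hypot(x,y); d=np.array([np.sin(r)*x/r if r>0 else 0,np.sin(r)*y/r if r>0 else 0,np.cos(r)])
    else: d=np.array([x,y,1.])
    return -R.T@t, R.T@d
def plane(c,u,v,z,wrist=False):
    o,d=ray(c,u,v,wrist); return o+d*(z-o[2])/d[2]
def proj(c,X,wrist=False):
    K=np.array(c['camera_matrix']);p=np.array(c['R'])@np.array(X)+np.array(c['t'])
    if wrist:
        r=np.hypot(p[0],p[1]);th=np.arctan2(r,p[2]);return K[0,0]*th*p[0]/r+K[0,2],K[1,1]*th*p[1]/r+K[1,2]
    return K[0,0]*p[0]/p[2]+K[0,2],K[1,1]*p[1]/p[2]+K[1,2]
def load(f): return dict(np.load('pics/'+f))
E
python3 - <<'E'
from h import *
o=get_obs(); print(o); print(pinch_z)
for n in ['side','top','wrist']:
    c=snap(n,n+'0.png'); print(n,c['camera_matrix'],c['R'],c['t'])
E
```

```text
pics
{'time': 0.0, 'q': array([ 1.04550600e+00,  5.28498367e-01,  1.43387030e+00, -8.44849679e-06,
        1.18137574e+00, -1.78482967e-01]), 'joint_velocities': array([ 0.00108483, -0.00030117,  0.00099686, -0.00162673,  0.00173201,
       -0.00017705]), 'joint_torque': array([ 8.57694681e-05, -4.40053153e+01, -1.76592869e+01,  6.33250899e-02,
        5.82872238e-02, -1.83686871e-04]), 'position': array([0.21203732, 0.58717595, 0.22156201]), 'tool_rot': array([ 0.69721734, -0.12225979,  0.12174055, -0.69578715]), 'ft_force': array([ 0.77535617, -0.10653819, -0.04533337]), 'moment': array([0.03532849, 0.0010303 , 0.03190014]), 'grip_width': 0.08688412317993904}
0.0187
side [[505.73074644   0.         324.85803496]
 [  0.         505.73074644 244.46545611]
 [  0.           0.           1.        ]] [[-0.9879937  -0.15322518  0.01976087]
 [-0.12299109  0.70266375 -0.70081156]
 [ 0.09349673 -0.69482782 -0.7130727 ]] [0.50536211 0.17250134 0.97320859]
top [[618.16681259   0.         327.61531814]
 [  0.         618.16681259 232.86218571]
 [  0.           0.           1.        ]] [[ 2.30677968e-04 -9.99981068e-01  6.14895998e-03]
 [-9.93754825e-01 -9.15367046e-04 -1.11581857e-01]
 [ 1.11585373e-01 -6.08481917e-03 -9.93736222e-01]] [-0.10921383  0.56863201  1.56505807]
wrist [[371.64829954   0.         320.10529515]
 [  0.         371.64829954 241.62637986]
 [  0.           0.           1.        ]] [[ 0.33930356  0.9406744  -0.00218428]
 [ 0.90641963 -0.32632508  0.26817045]
 [ 0.25154829 -0.09297106 -0.963369  ]] [-0.62381951 -0.03230454  0.39004949]
```

View pics/top0.png

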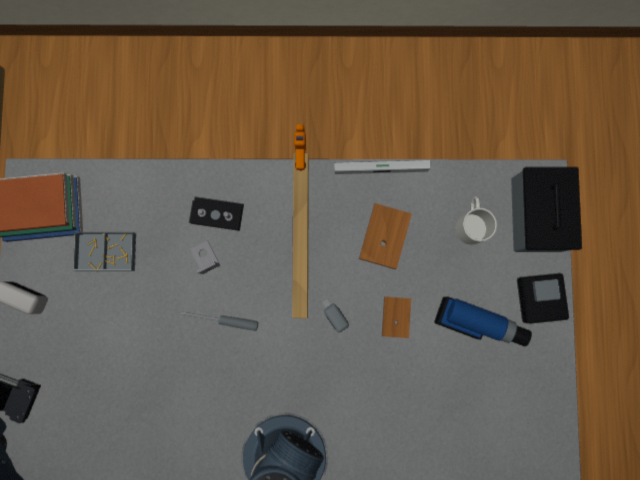

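View pics/side0.png

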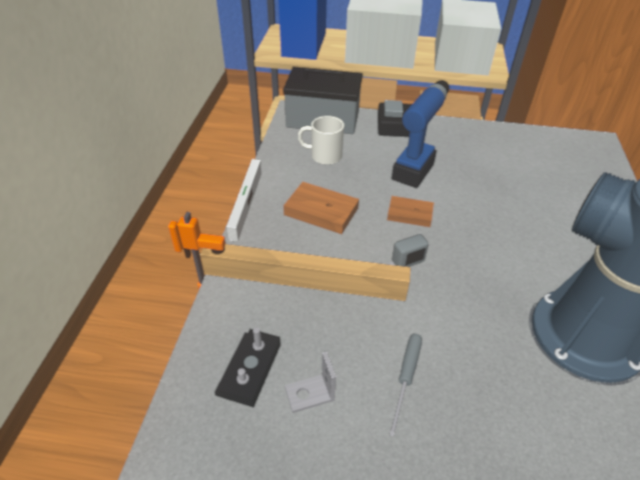

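View pics/wrist0.png

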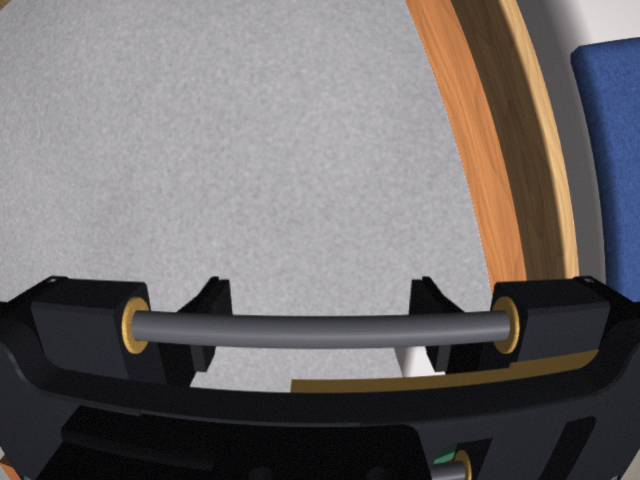

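Run:
```python
import cv2, numpy as np
t=cv2.imread('pics/top0.png'); s=cv2.imread('pics/side0.png')
a=cv2.resize(t[180:280,170:270],(400,400),interpolation=cv2.INTER_CUBIC)
b=cv2.resize(t[190:290,340:440],(400,400),interpolation=cv2.INTER_CUBIC)
cv2.imwrite('pics/topcrop.png',np.hstack([a,b]))
a=cv2.resize(s[320:420,210:310],(400,400),interpolation=cv2.INTER_CUBIC)
b=cv2.resize(s[160:260,270:370],(400,400),interpolation=cv2.INTER_CUBIC)
cv2.imwrite('pics/sidecrop.png',np.hstack([a,b]))
```

```text
(no output)
```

View pics/topcrop.png

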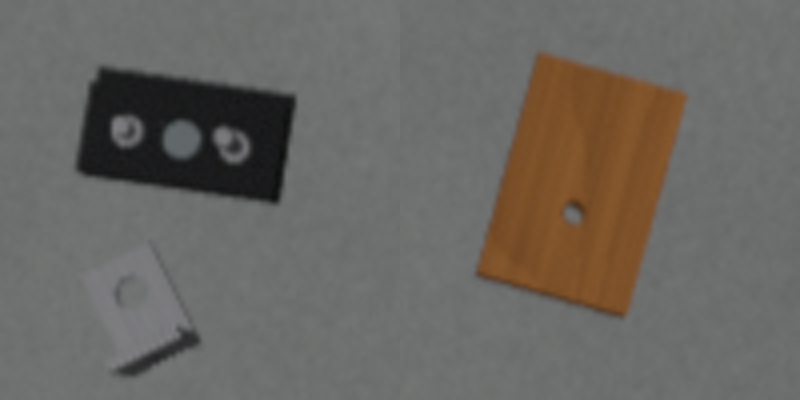

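View pics/sidecrop.png

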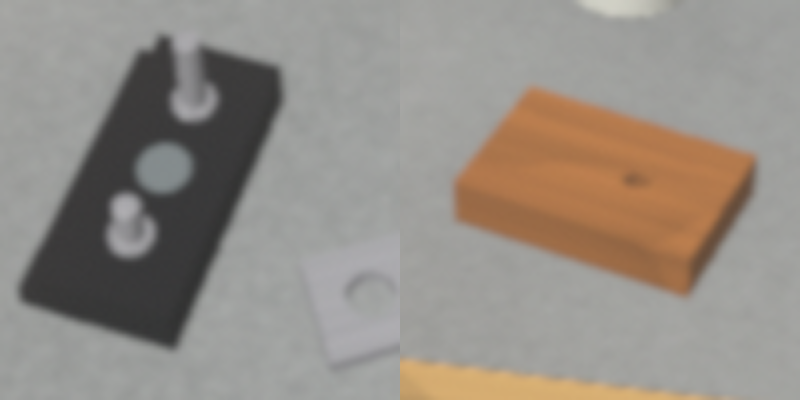

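Run:
```python
from h import *
t=load('top0.npz'); s=load('side0.npz')
def mask(c,lo,hi,box):
    h=cv2.cvtColor(c['pixels'],cv2.COLOR_RGB2HSV); m=cv2.inRange(h,np.array(lo),np.array(hi))
    z=np.zeros_like(m);x0,y0,x1,y1=box; z[y0:y1,x0:x1]=m[y0:y1,x0:x1]; return z
def rect(m):
    cs,_=cv2.findContours(m,cv2.RETR_EXTERNAL,cv2.CHAIN_APPROX_NONE); k=max(cs,key=cv2.contourArea)
    return k,cv2.minAreaRect(k)
# block
m=mask(t,(5,100,50),(20,255,255),(345,195,425,280))
k,r=rect(m); b=cv2.boxPoints(r); print('block px',r,b)
P=np.array([plane(t,u,v,.03) for u,v in b]);print(P.round(4),np.linalg.norm(P-np.roll(P,1,0),axis=1), P.mean(0))
print('bore top view',plane(t,383.2,243,.03),'side',plane(s,270+233/4,160+181/4,.03))
# jig
m=mask(t,(0,0,0),(180,255,45),(180,190,250,240)); k,r=rect(m); b=cv2.boxPoints(r)
P=np.array([plane(t,u,v,.028) for u,v in b]);print('jig',P.round(4),np.linalg.norm(P-np.roll(P,1,0),axis=1),P.mean(0))
print('disc',plane(t,170+182/4,180+140/4,.028),plane(s,210+165/4,320+168/4,.028))
print('long collar',plane(t,170+235/4,180+147/4,.032),plane(s,210+194/4,320+100/4,.032))
print('long tip',plane(t,170+221/4,180+134/4,.077),plane(s,210+185/4,320+41/4,.077))
print('short collar',plane(t,170+127/4,180+131/4,.032),plane(s,210+130/4,320+234/4,.032))
# batten
m=mask(t,(15,60,80),(30,255,255),(285,150,315,325)); k,r=rect(m); b=cv2.boxPoints(r)
P=np.array([plane(t,u,v,.063) for u,v in b]);print('batten',P.round(4),P.mean(0))
```

```text
block px ((385.0229797363281, 235.84645080566406), (38.78818893432617, 57.85487747192383), 15.642244338989258) [[358.54745 258.47333]
 [374.14688 202.76114]
 [411.4985  213.21957]
 [395.89908 268.93176]]
[[ 0.5026 -0.1886  0.03  ]
 [ 0.6479 -0.23    0.03  ]
 [ 0.6205 -0.3269  0.03  ]
 [ 0.4757 -0.2846  0.03  ]] [0.09965775 0.15105067 0.10068559 0.15082727] [ 0.56168707 -0.25751218  0.03      ]
bore top view [ 0.54270896 -0.25253959  0.03      ] side [ 0.54294676 -0.25037806  0.03      ]
jig [[0.5954 0.25   0.028 ]
 [0.664  0.2415 0.028 ]
 [0.6444 0.111  0.028 ]
 [0.576  0.1201 0.028 ]] [0.13130626 0.06908586 0.13193854 0.06901253] [0.61992358 0.18066173 0.028     ]
disc [0.61555695 0.18216442 0.028     ] [0.61402029 0.18228556 0.028     ]
long collar [0.61045483 0.14709643 0.032     ] [0.60912249 0.14877845 0.032     ]
long tip [0.61246489 0.14906546 0.077     ] [0.60975136 0.14855427 0.077     ]
short collar [0.62083565 0.21715427 0.032     ] [0.61955631 0.21803891 0.032     ]
batten [[ 0.7795  0.0009  0.063 ]
 [ 0.7797 -0.0736  0.063 ]
 [ 0.3539 -0.0748  0.063 ]
 [ 0.3539 -0.0024  0.063 ]] [ 0.56676741 -0.03748077  0.063     ]
```

```bash
cat >> h.py <<'E'
from scipy.spatial.transform import Rotation as Rn
def st():
    o=get_obs(); R=Rn.from_quat(o['tool_rot']).as_matrix(); z=R[:,2]
    print('t',round(o['time'],2),'tcp',o['position'].round(4),'approach',R[:,1].round(3),'jawyaw',round(np.degrees(np.arctan2(z[1],z[0])),2),'F',o['ft_force'].round(2),'w',round(o['grip_width'],4),'q',o['q'].round(2)); return o
def mask(c,lo,hi,box):
    h=cv2.cvtColor(c['pixels'],cv2.COLOR_RGB2HSV); m=cv2.inRange(h,np.array(lo),np.array(hi))
    z=np.zeros_like(m);x0,y0,x1,y1=box; z[y0:y1,x0:x1]=m[y0:y1,x0:x1]; return z
def rect(m):
    cs,_=cv2.findContours(m,cv2.RETR_EXTERNAL,cv2.CHAIN_APPROX_NONE); k=max(cs,key=cv2.contourArea)
    return k,cv2.minAreaRect(k)
E
python3 - <<'E'
from h import *
st()
t=load('top0.npz'); s=load('side0.npz')
print('cam top',-t['R'].T@t['t'])
# batten edges in top view
for u,v in [(292,310),(308,310),(292,180),(308,180)]: print(plane(t,u,v,.063))
print('level',plane(t,334,170,.045),plane(t,430,165,.045))
print('hole',plane(t,170+130/4,180+293/4,.008),plane(s,304,393,.008))
h=cv2.cvtColor(t['pixels'],cv2.COLOR_RGB2HSV)
cv2.imwrite('pics/br.png',np.hstack([cv2.resize(cv2.cvtColor(t['pixels'][235:280,180:225],cv2.COLOR_RGB2BGR),(400,400),interpolation=cv2.INTER_CUBIC),cv2.resize(cv2.cvtColor(s['pixels'][345:415,280:350],cv2.COLOR_RGB2BGR),(400,400),interpolation=cv2.INTER_CUBIC)]))
E
```

```text
t 0.15 tcp [0.2121 0.5873 0.2218] approach [-0.001 -0.001 -1.   ] jawyaw 70.13 F [ 0.09  0.28 -0.03] w 0.087 q [ 1.05  0.53  1.43  0.    1.18 -0.18]
cam top [ 0.39046841 -0.09916816  1.61937546]
[ 0.37127122 -0.01978444  0.063     ]
[ 0.37127741 -0.05974082  0.063     ]
[ 0.70117874 -0.01758811  0.063     ]
[ 0.70123842 -0.05849661  0.063     ]
level [ 0.73127332 -0.12532418  0.045     ] [ 0.74488327 -0.37472486  0.045     ]
hole [0.51755628 0.21753431 0.008     ] [0.51453499 0.21469992 0.008     ]
```

View pics/br.png

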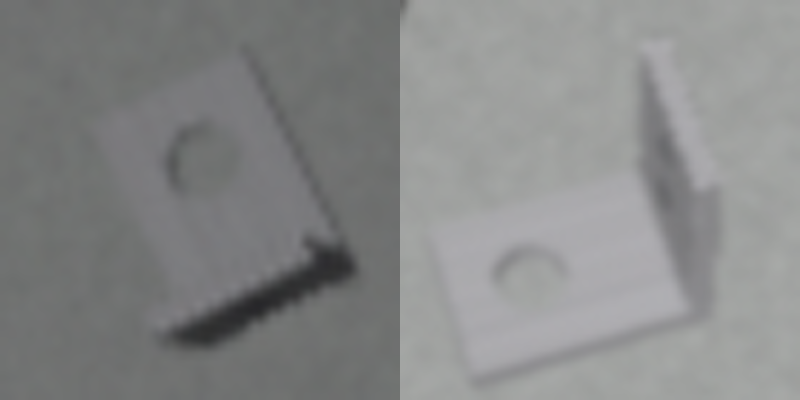

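arm_command([
  [[1.06, -1.17, 0], -1],
  [[2.12, -2.35, 0], -2],
  [[3.18, -3.52, 0], -3],
  [[4.24, -4.7, 0], -4],
  [[5.3, -5.87, 0], -5.2],
], fingers=-0.2)

```text
time: 0.65
position: [0.3455, 0.4397, 0.2223]
tool_rot: [0.651, -0.277, 0.277, -0.651]
ft_force: [1.4, 0.9, -0.9]
grip_width: 0.0551
```

arm_command([
  [[1.06, -1.17, 0], -1],
  [[2.12, -2.35, 0], -2],
  [[3.18, -3.52, 0], -3],
  [[4.24, -4.7, 0], -4],
  [[5.3, -5.87, 0], -5.2],
])

```text
time: 1.15
position: [0.4781, 0.2929, 0.2223]
tool_rot: [0.572, -0.416, 0.416, -0.572]
ft_force: [0.3, 0.5, -0.4]
grip_width: 0.0347
```

arm_command([
  [[1.06, -1.17, 0], -1],
  [[2.12, -2.35, 0], -2],
  [[3.18, -3.52, 0], -3],
  [[4.24, -4.7, 0], -4],
  [[5.3, -5.87, 0], -5.2],
])

```text
time: 1.65
position: [0.6106, 0.1461, 0.2222]
tool_rot: [-0.464, 0.534, -0.534, 0.463]
ft_force: [-0.5, 0.4, 0.1]
grip_width: 0.0348
```

Run:
```python
from h import *
st(); c=snap('wrist','wrist1.png'); print(-c['R'].T@c['t'])
st()
print(proj(c,[.61,.148,.077],True),proj(c,[.61,.148,.032],True))
```

```text
t 1.65 tcp [0.6106 0.1461 0.2222] approach [-0.001  0.    -1.   ] jawyaw -8.11 F [-0.47  0.43  0.08] w 0.0348 q [0.06 0.53 1.43 0.   1.19 0.2 ]
[0.62074922 0.21891741 0.38356296]
t 1.7 tcp [0.6162 0.1408 0.2224] approach [ 0.006 -0.004 -1.   ] jawyaw -8.53 F [ 3.72 -1.91 -0.31] w 0.0349 q [ 0.05  0.54  1.42 -0.    1.18  0.2 ]
(np.float64(319.6485355104995), np.float64(225.87563548476004)) (np.float64(319.7483311191306), np.float64(215.25579503537878))
```

View pics/wrist1.png

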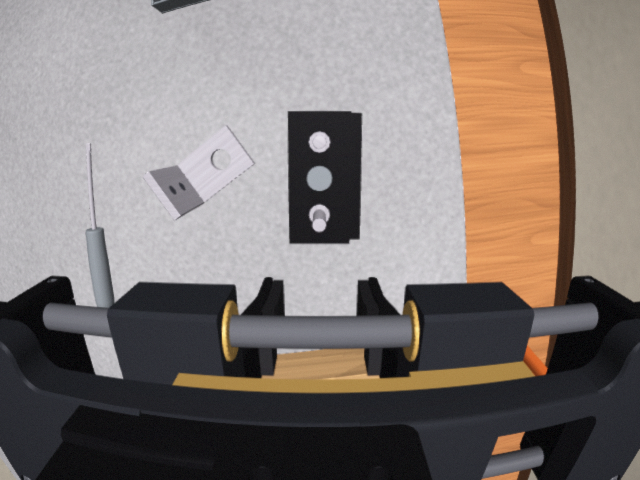

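arm_command([
  [[0, 0, 0], 0],
  [[0, 0, 0], 0],
  [[0, 0, 0], 0],
  [[0, 0, 0], 0],
])

```text
time: 2.1
position: [0.6089, 0.1487, 0.2226]
tool_rot: [-0.465, 0.533, -0.532, 0.465]
ft_force: [0.1, 0.5, -0.2]
grip_width: 0.0346
```

Run:
```python
from h import *
st(); c=snap('wrist','wrist2.png'); st()
im=cv2.cvtColor(c['pixels'],cv2.COLOR_RGB2BGR)
print(proj(c,[.61,.148,.077],True),proj(c,[.61,.148,.032],True))
cv2.imwrite('pics/w2c.png',np.hstack([cv2.resize(im[110:230,140:260],(400,400),interpolation=cv2.INTER_CUBIC),cv2.resize(im[170:250,280:360],(400,400),interpolation=cv2.INTER_CUBIC)]))
```

```text
t 2.1 tcp [0.6089 0.1487 0.2226] approach [-0.001  0.    -1.   ] jawyaw -7.75 F [ 0.1   0.52 -0.16] w 0.0346 q [0.06 0.53 1.43 0.   1.18 0.2 ]
t 2.15 tcp [0.609  0.1487 0.2226] approach [-0.  0. -1.] jawyaw -7.76 F [ 0.4   0.27 -0.16] w 0.0347 q [0.06 0.53 1.43 0.   1.18 0.2 ]
(np.float64(321.99736619217737), np.float64(228.45120592416293)) (np.float64(321.80633955337396), np.float64(217.54524306742462))
```

View pics/w2c.png

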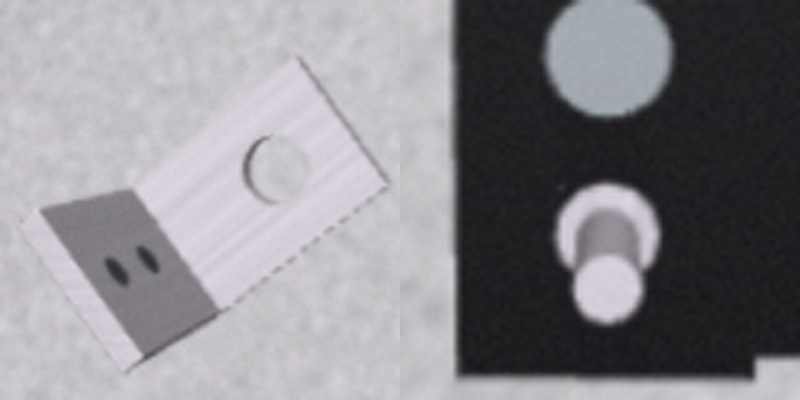

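Run:
```python
from h import *
c=load('wrist2.npz')
f=lambda x,y,z: plane(c,140+x*.3,110+y*.3,z,True)[:2]
print('tip',plane(c,321.6,228,.077,True),'collar',plane(c,321.4,217,.032,True))
a,b=f(22,223,.08),f(127,371,.08); a2,b2=f(42,208,.08),f(143,357,.08)
print('top outer',a,b,np.linalg.norm(a-b),'inner',a2,b2,np.linalg.norm(a2-b2))
m=(a+b+a2+b2)/4; print('grip',m)
p,q=f(298,57,.008),f(388,185,.008); print('far edge',p,q,np.linalg.norm(p-q))
h=f(276,170,.008);h2=f(276,170,.004);print('hole',h,h2, np.linalg.norm(h-m))
for w in [(a-b),(a2-b2),(p-q)]: print('edge yaw',np.degrees(np.arctan2(w[1],w[0])))
d=(p+q)/2-m;print('axis yaw',np.degrees(np.arctan2(d[1],d[0])),np.linalg.norm(d))
d=h-m;print('axis yaw',np.degrees(np.arctan2(d[1],d[0])))
```

```text
tip [0.6097181  0.14843592 0.077     ] collar [0.6096826  0.14858683 0.032     ]
top outer [0.46348247 0.21667397] [0.48561302 0.17269601] 0.049232331709731306 inner [0.47026351 0.21944843] [0.49103559 0.17569482] 0.04843405550861411
grip [0.47759865 0.19612831]
far edge [0.52911464 0.2496866 ] [0.55082325 0.20592624] 0.04884908388348211
hole [0.51662783 0.21632543] [0.51554273 0.21626988] 0.0439454335832108
edge yaw 116.71240808593203
edge yaw 115.39607655129237
edge yaw 116.38505112948192
axis yaw 26.926185972019205 0.06995396169254285
axis yaw 27.36100694562617
```

arm_command([
  [[0.03, 0, -1.5], 0],
  [[0.03, 0, -3.0], 0],
  [[0.03, 0, -4.5], 0],
  [[0.03, 0, -6.0], 0],
  [[0.03, 0, -7.3], 0],
])

```text
time: 2.65
position: [0.6098, 0.1483, 0.0385]
tool_rot: [-0.465, 0.533, -0.533, 0.465]
ft_force: [0.4, 0.4, -0.7]
grip_width: 0.0348
```

arm_command([
  [[0, 0, 0], 0],
  [[0, 0, 0], 0],
  [[0, 0, 0], 0],
  [[0, 0, 0], 0],
])

```text
time: 3.05
position: [0.6123, 0.1478, 0.0425]
tool_rot: [0.463, -0.532, 0.534, -0.466]
ft_force: [-0.8, 0.9, 0.5]
grip_width: 0.0349
```

arm_command([
  [[0, 0, 0], 0],
  [[0, 0, 0], 0],
  [[0, 0, 0], 0],
  [[0, 0, 0], 0],
  [[0, 0, 0], 0],
], fingers=-1, force=25)

```text
time: 3.55
position: [0.6105, 0.1475, 0.0402]
tool_rot: [-0.465, 0.533, -0.533, 0.464]
ft_force: [-0.4, 0.4, 2.5]
grip_width: 0.0112
```

Run:
```python
from h import *
st(); c=snap('wrist','wrist3.png'); s=snap('side','side3.png')
im=cv2.cvtColor(s['pixels'],cv2.COLOR_RGB2BGR)
cv2.imwrite('pics/s3c.png',np.hstack([cv2.resize(im[250:420,180:350],(400,400)),cv2.resize(cv2.cvtColor(c['pixels'],cv2.COLOR_RGB2BGR)[120:440,160:480],(400,400))]))
```

```text
t 3.55 tcp [0.6105 0.1475 0.0402] approach [-0.  0. -1.] jawyaw -7.87 F [-0.43  0.39  2.54] w 0.0112 q [0.06 0.77 1.55 0.   0.82 0.2 ]
```

View pics/s3c.png

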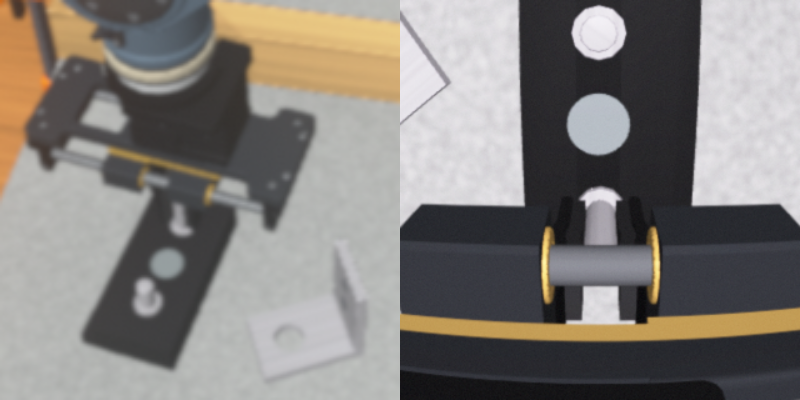

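arm_command([
  [[0, 0, 0.6], 0],
  [[0, 0, 1.4], 0],
  [[0, 0, 2.8], 0],
  [[0, 0, 4.2], 0],
  [[0, 0, 5.6], 0],
])

```text
time: 4.15
position: [0.6105, 0.1475, 0.182]
tool_rot: [0.464, -0.533, 0.533, -0.465]
ft_force: [0.6, 0.5, 0.1]
grip_width: 0.0115
```

arm_command([
  [[0, -1.4, 0], 0],
  [[-0.5, -3.0, 0], 0],
  [[-1, -4.6, 0], 0],
  [[-1.4, -6.2, 0], 0],
  [[-1.8, -7.8, 0], 0],
])

```text
time: 4.65
position: [0.5651, -0.0489, 0.181]
tool_rot: [0.464, -0.533, 0.533, -0.465]
ft_force: [0.5, -0.4, -1.3]
grip_width: 0.0109
```

arm_command([
  [[-0.2, -1.6, 0], 0],
  [[-0.4, -3.2, 0], 0],
  [[-0.6, -4.8, 0], 0],
  [[-0.8, -6.4, 0], 0],
  [[-0.9, -8.0, 0], 0],
])

```text
time: 5.15
position: [0.5426, -0.2491, 0.1809]
tool_rot: [0.464, -0.533, 0.533, -0.464]
ft_force: [0.4, -0.4, -0.7]
grip_width: 0.0115
```

arm_command([
  [[0, 0, 0], 0],
  [[0, 0, 0], 0],
  [[0, 0, 0], 0],
  [[0, 0, 0], 0],
  [[0, 0, 0], 0],
])

```text
time: 5.65
position: [0.5433, -0.2461, 0.1802]
tool_rot: [-0.465, 0.533, -0.533, 0.465]
ft_force: [0.8, 0.4, -0.8]
grip_width: 0.0115
```

Run:
```python
from h import *
st(); c=snap('wrist','wrist4.png'); s=snap('side','side4.png')
o=st()['position']
g=o+[0,0,.0]
print('bore px',proj(s,[.5427,-.2518,.03]),'foot',proj(s,o-[0,0,.0322]))
im=cv2.cvtColor(s['pixels'],cv2.COLOR_RGB2BGR)
cv2.imwrite('pics/s4c.png',np.hstack([cv2.resize(im[110:250,260:400],(400,400),interpolation=cv2.INTER_CUBIC),cv2.resize(cv2.cvtColor(c['pixels'],cv2.COLOR_RGB2BGR)[120:440,160:480],(400,400))]))
```

```text
t 5.65 tcp [ 0.5433 -0.2461  0.1802] approach [-0.  0. -1.] jawyaw -7.76 F [ 0.79  0.37 -0.84] w 0.0115 q [-0.61  0.54  1.55  0.    1.05 -0.48]
t 5.75 tcp [ 0.5433 -0.2465  0.1801] approach [-0.  0. -1.] jawyaw -7.79 F [-1.02 -0.64 -0.07] w 0.0109 q [-0.61  0.54  1.55  0.    1.05 -0.48]
bore px (np.float64(328.44550367280016), np.float64(204.86604830372164)) foot (np.float64(329.14650866555996), np.float64(165.02267428459547))
```

View pics/s4c.png

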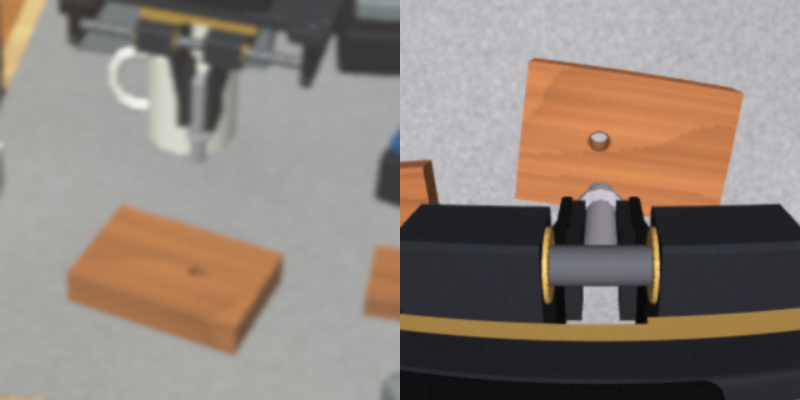

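Run:
```python
from h import *
c=load('wrist4.npz')
im=cv2.cvtColor(c['pixels'],cv2.COLOR_RGB2BGR)
cv2.imwrite('pics/w4c.png',np.hstack([cv2.resize(im[205:255,295:345],(400,400),interpolation=cv2.INTER_CUBIC),cv2.resize(im[255:305,295:345],(400,400),interpolation=cv2.INTER_CUBIC)]))
for p in [(.5427,-.2518,.03)]: print(proj(c,p,True))
o=np.array([.5433,-.2463,.1801])
for dz in (-.0322,):
  for r in (.004,.005,.006,0): print(r,proj(c,o+[0.001*0,r,dz],True))
```

```text
(np.float64(320.75242540938785), np.float64(233.0734940349999))
0.004 (np.float64(319.7948999827654), np.float64(268.9589031931304))
0.005 (np.float64(319.55099423911497), np.float64(267.2725765912703))
0.006 (np.float64(319.3063601169211), np.float64(265.58079894413135))
0 (np.float64(320.7631024368497), np.float64(275.6488323504135))
```

View pics/w4c.png

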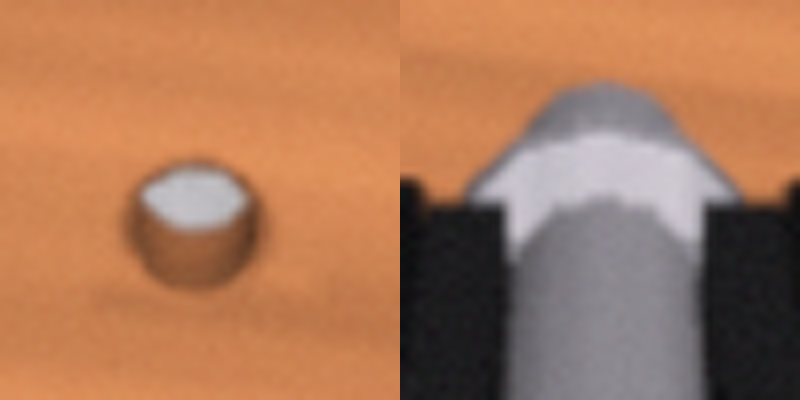

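Run:
```python
from h import *
c=load('wrist4.npz'); print(plane(c,319.25,233.1,.03,True), plane(c,320.6,265.6,.149,True), -c['R'].T@c['t'])
for i in range(4):
    st(); c=camera('wrist'); print(-c['R'].T@c['t'], proj(c,[.5427,-.2518,.03],True))
```

```text
[ 0.54140913 -0.2516488   0.03      ] [ 0.54405631 -0.24002564  0.149     ] [ 0.55292299 -0.17326699  0.3415626 ]
t 5.75 tcp [ 0.5433 -0.2465  0.1801] approach [-0.  0. -1.] jawyaw -7.79 F [-1.02 -0.64 -0.07] w 0.0109 q [-0.61  0.54  1.55  0.    1.05 -0.48]
[ 0.55298151 -0.17364135  0.34151762] (np.float64(320.60677879638837), np.float64(232.62034407437943))
t 5.8 tcp [ 0.5433 -0.2467  0.1801] approach [-0.  0. -1.] jawyaw -7.8 F [-0.05 -0.53 -1.62] w 0.0114 q [-0.61  0.54  1.55  0.    1.05 -0.48]
[ 0.55298642 -0.17384227  0.3414928 ] (np.float64(320.5795105563355), np.float64(232.38965138195726))
t 5.85 tcp [ 0.5433 -0.2469  0.1801] approach [-0.  0. -1.] jawyaw -7.82 F [-0.23 -0.41 -0.19] w 0.0112 q [-0.61  0.54  1.55  0.    1.05 -0.48]
[ 0.55298063 -0.17403036  0.34146895] (np.float64(320.57312741208966), np.float64(232.1777524745414))
t 5.9 tcp [ 0.5433 -0.2471  0.1801] approach [ 0. -0. -1.] jawyaw -7.83 F [ 0.47  0.43 -0.87] w 0.0114 q [-0.61  0.54  1.55 -0.    1.05 -0.48]
[ 0.5529681  -0.17419664  0.34144733] (np.float64(320.5807719150385), np.float64(231.99302369517304))
```

arm_command([
  [[-0.04, -0.2, -1], 0],
  [[-0.04, -0.2, -2], 0],
  [[-0.04, -0.2, -3], 0],
  [[-0.04, -0.2, -3.8], 0],
  [[-0.04, -0.2, -4.2], 0],
])

```text
time: 6.45
position: [0.5412, -0.2518, 0.0731]
tool_rot: [-0.465, 0.534, -0.532, 0.464]
ft_force: [-0.1, 0.5, -1.1]
grip_width: 0.0115
```

arm_command([
  [[0, 0, 0], 0],
  [[0, 0, 0], 0],
  [[0, 0, 0], 0],
  [[0, 0, 0], 0],
  [[0, 0, 0], 0],
])

```text
time: 6.95
position: [0.5426, -0.2528, 0.0759]
tool_rot: [0.464, -0.533, 0.534, -0.465]
ft_force: [0.1, -1.2, -0.6]
grip_width: 0.0113
```

arm_command([
  [[0, 0, 0], 0],
  [[0, 0, 0], 0],
  [[0, 0, 0], 0],
  [[0, 0, 0], 0],
  [[0, 0, 0], 0],
])

```text
time: 7.45
position: [0.5421, -0.2525, 0.075]
tool_rot: [-0.465, 0.533, -0.533, 0.464]
ft_force: [-0.1, -0.1, -0.4]
grip_width: 0.0114
```

Run:
```python
from h import *
st(); c=snap('wrist','wrist5.png'); s=snap('side','side5.png')
o=st()['position']
print('bore px',proj(s,[.5427,-.2518,.03]),'foot',proj(s,o-[0,0,.0322]))
print('wr',proj(c,[.5427,-.2518,.03],True),'foot',proj(c,o-[0,0,.0322],True))
im=cv2.cvtColor(s['pixels'],cv2.COLOR_RGB2BGR)
cv2.imwrite('pics/s5c.png',np.hstack([cv2.resize(im[150:230,290:370],(400,400),interpolation=cv2.INTER_CUBIC),cv2.resize(cv2.cvtColor(c['pixels'],cv2.COLOR_RGB2BGR)[240:320,280:360],(400,400),interpolation=cv2.INTER_CUBIC)]))
```

```text
t 7.45 tcp [ 0.5421 -0.2525  0.075 ] approach [-0.  0. -1.] jawyaw -7.87 F [-0.13 -0.07 -0.38] w 0.0114 q [-0.62  0.69  1.62  0.    0.83 -0.49]
t 7.55 tcp [ 0.5421 -0.2524  0.075 ] approach [-0.  0. -1.] jawyaw -7.87 F [ 0.02  0.72 -0.48] w 0.0111 q [-0.62  0.69  1.62  0.    0.83 -0.49]
bore px (np.float64(328.44550367280016), np.float64(204.86604830372164)) foot (np.float64(328.8755470526195), np.float64(200.5336305213242))
wr (np.float64(321.4556606075151), np.float64(266.4585126238429)) foot (np.float64(320.63589676163116), np.float64(275.2910559493896))
```

View pics/s5c.png

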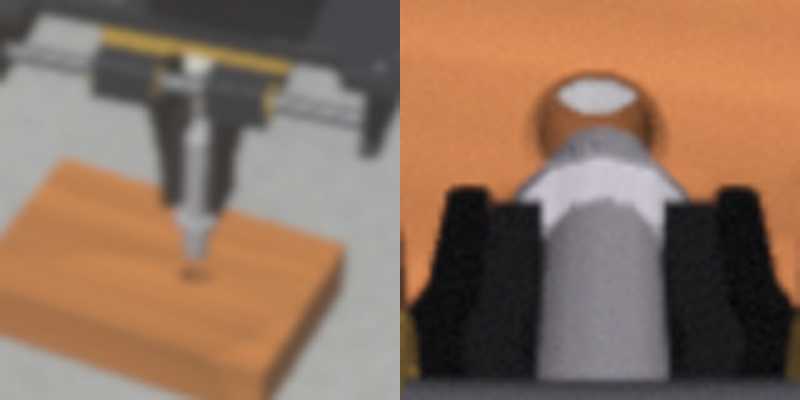

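Run:
```python
from h import *
c=load('wrist5.npz')
for r in (.007,.0075,.008): print(r,proj(c,[.5417,-.2518+r,.03],True),[proj(c,[.5417+k*r,-.2518,.03],True)[0] for k in(-1,1)])
o=np.array([.5421,-.2525,.075])
for dz,r in ((-.0322,.0045),(-.0322,.005),(-.0307,.006),(-.0122,.006)): print(dz,r,proj(c,o+[0,r,dz],True))
# collar far edge
print('collar side', [proj(c,o+[k*.01,.0,-.0122],True) for k in (-1,1)], 'far',proj(c,o+[0,.01,-.0122],True))
im=cv2.cvtColor(c['pixels'],cv2.COLOR_RGB2BGR)
cv2.imwrite('pics/w5d.png',cv2.resize(im[250:285,300:340],(800,700),interpolation=cv2.INTER_CUBIC)[:600])
```

```text
0.007 (np.float64(318.1313717216163), np.float64(255.45808995167488)) [np.float64(308.0081916257218), np.float64(331.5684553218846)]
0.0075 (np.float64(318.0130280707846), np.float64(254.6481400061243)) [np.float64(307.1698135790448), np.float64(332.4116901876451)]
0.008 (np.float64(317.8945337004889), np.float64(253.83706992226664)) [np.float64(306.3317327075255), np.float64(333.2549611704569)]
-0.0322 0.0045 (np.float64(319.52395818493613), np.float64(267.8735141919724))
-0.0322 0.005 (np.float64(319.400068132318), np.float64(267.02919529390647))
-0.0307 0.006 (np.float64(319.1443570575095), np.float64(266.2389792388349))
-0.0122 0.006 (np.float64(319.0444575031587), np.float64(278.4934562966073))
collar side [(np.float64(301.15203515053537), np.float64(291.8382506553615)), (np.float64(340.2902538169655), np.float64(286.89152955716906))] far (np.float64(317.93967849946984), np.float64(271.0689642235018))
```

View pics/w5d.png

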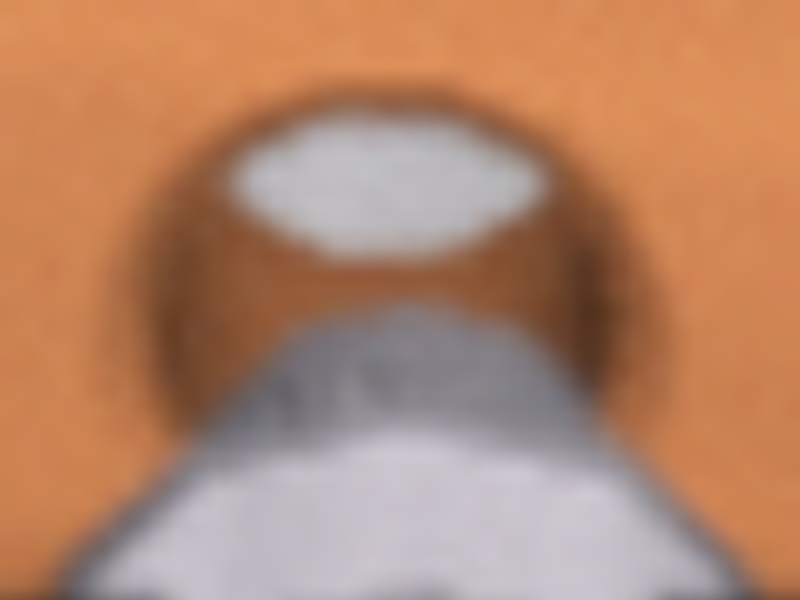

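arm_command([
  [[-0.025, -0.01, 0], 0],
  [[-0.025, -0.01, -0.3], 0],
  [[-0.025, -0.01, -0.6], 0],
  [[-0.025, -0.01, -0.8], 0],
  [[-0.025, -0.01, -0.9], 0],
])

```text
time: 8.05
position: [0.5412, -0.2526, 0.0515]
tool_rot: [-0.465, 0.534, -0.533, 0.464]
ft_force: [0.3, 0.2, -0.6]
grip_width: 0.0112
```

arm_command([
  [[0, 0, 0], 0],
  [[0, 0, 0], 0],
  [[0, 0, 0], 0],
])

```text
time: 8.35
position: [0.5416, -0.2527, 0.0527]
tool_rot: [0.464, -0.533, 0.533, -0.465]
ft_force: [0.2, -0.1, -0.3]
grip_width: 0.0111
```

Run:
```python
from h import *
st(); c=snap('wrist','wrist6.png'); s=snap('side','side6.png');st()
im=cv2.cvtColor(s['pixels'],cv2.COLOR_RGB2BGR)
cv2.imwrite('pics/s6c.png',np.hstack([cv2.resize(im[150:230,290:370],(400,400),interpolation=cv2.INTER_CUBIC),cv2.resize(cv2.cvtColor(c['pixels'],cv2.COLOR_RGB2BGR)[240:320,280:360],(400,400),interpolation=cv2.INTER_CUBIC)]))
```

```text
t 8.35 tcp [ 0.5416 -0.2527  0.0527] approach [ 0. -0. -1.] jawyaw -7.87 F [ 0.2  -0.07 -0.33] w 0.0111 q [-0.62  0.72  1.63  0.    0.79 -0.49]
t 8.45 tcp [ 0.5416 -0.2527  0.0528] approach [ 0. -0. -1.] jawyaw -7.87 F [0.13 1.19 0.13] w 0.0115 q [-0.62  0.72  1.63  0.    0.79 -0.49]
```

View pics/s6c.png

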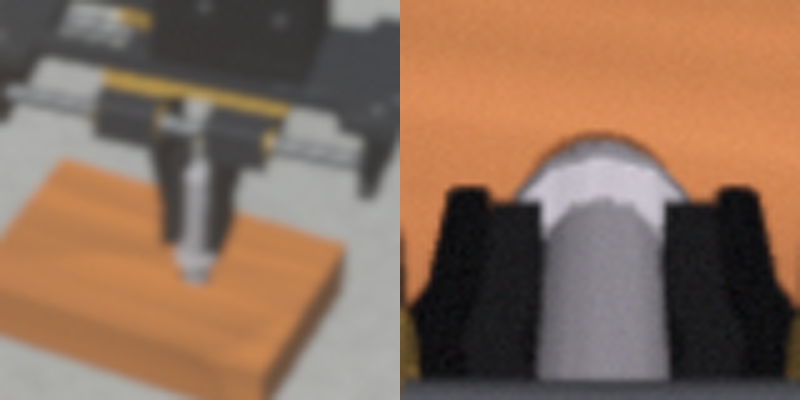

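arm_command([
  [[0, 0, -0.1], 0],
  [[0, 0, -0.25], 0],
  [[0, 0, -0.35], 0],
  [[0, 0, -0.42], 0],
  [[0, 0, -0.42], 0],
])

```text
time: 8.95
position: [0.5413, -0.2526, 0.0422]
tool_rot: [-0.465, 0.533, -0.533, 0.464]
ft_force: [-1.4, 0.7, 1.8]
grip_width: 0.011
```

arm_command([
  [[0, 0, 0], 0],
  [[0, 0, 0], 0],
  [[0, 0, 0], 0],
  [[0, 0, 0], 0],
])

```text
time: 9.35
position: [0.5413, -0.2526, 0.0422]
tool_rot: [-0.465, 0.533, -0.533, 0.464]
ft_force: [-1.8, 1.3, 4.0]
grip_width: 0.0108
```

Run:
```python
from h import *
st(); c=snap('wrist','wrist7.png'); s=snap('side','side7.png');st()
im=cv2.cvtColor(s['pixels'],cv2.COLOR_RGB2BGR)
cv2.imwrite('pics/s7c.png',np.hstack([cv2.resize(im[150:230,290:370],(400,400),interpolation=cv2.INTER_CUBIC),cv2.resize(cv2.cvtColor(c['pixels'],cv2.COLOR_RGB2BGR)[240:320,280:360],(400,400),interpolation=cv2.INTER_CUBIC)]))
```

```text
t 9.35 tcp [ 0.5413 -0.2526  0.0422] approach [-0.  0. -1.] jawyaw -7.87 F [-1.83  1.32  4.  ] w 0.0108 q [-0.62  0.74  1.63 -0.    0.77 -0.49]
t 9.45 tcp [ 0.5413 -0.2526  0.0422] approach [-0.  0. -1.] jawyaw -7.87 F [-0.91  1.39  4.73] w 0.0109 q [-0.62  0.74  1.63 -0.    0.77 -0.49]
```

View pics/s7c.png

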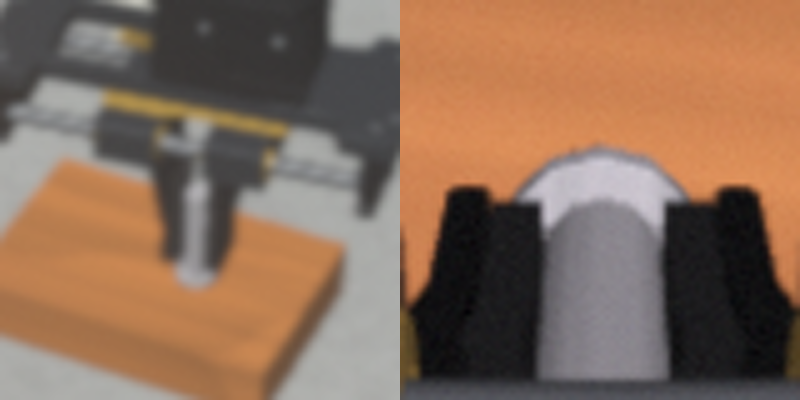

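arm_command([
  [[0, 0, 0], 0],
  [[0, 0, 0], 0],
  [[0, 0, 0], 0],
  [[0, 0, 0], 0],
  [[0, 0, 0], 0],
], fingers=-0.3)

```text
time: 9.95
position: [0.5416, -0.2528, 0.0419]
tool_rot: [0.464, -0.533, 0.533, -0.465]
ft_force: [-0.0, -0.5, -1.2]
grip_width: 0.0297
```

arm_command([
  [[0, 0, 0.5], 0],
  [[0, 0, 1.5], 0],
  [[0, 0, 3], 0],
  [[0, 0, 4.5], 0],
  [[0, 0, 6], 0],
])

```text
time: 10.45
position: [0.5414, -0.2526, 0.1944]
tool_rot: [0.464, -0.533, 0.533, -0.465]
ft_force: [1.3, -0.1, 0.0]
grip_width: 0.0307
```

arm_command([
  [[0, 0, 0], 0],
  [[0, 0, 0], 0],
  [[0, 0, 0], 0],
  [[0, 0, 0], 0],
  [[0, 0, 0], 0],
])

```text
time: 10.95
position: [0.5408, -0.2523, 0.1907]
tool_rot: [-0.465, 0.534, -0.532, 0.464]
ft_force: [0.2, -0.0, 0.2]
grip_width: 0.0305
```

Run:
```python
from h import *
st(); c=snap('wrist','wrist8.png'); s=snap('side','side8.png');st()
im=cv2.cvtColor(s['pixels'],cv2.COLOR_RGB2BGR)
cv2.imwrite('pics/s8c.png',np.hstack([cv2.resize(im[130:230,280:380],(400,400),interpolation=cv2.INTER_CUBIC),cv2.resize(cv2.cvtColor(c['pixels'],cv2.COLOR_RGB2BGR)[200:300,270:370],(400,400),interpolation=cv2.INTER_CUBIC)]))
for p in [(.5416,-.2519,.079),(.5416,-.2519,.034),(.5416,-.2519,.03)]: print(proj(c,p,True),proj(s,p))
```

```text
t 10.95 tcp [ 0.5408 -0.2523  0.1907] approach [-0.002  0.002 -1.   ] jawyaw -7.87 F [ 0.2  -0.03  0.21] w 0.0305 q [-0.62  0.53  1.54 -0.    1.08 -0.49]
t 11.05 tcp [ 0.5411 -0.2525  0.191 ] approach [-0.002  0.001 -1.   ] jawyaw -7.88 F [0.83 0.03 0.26] w 0.0307 q [-0.62  0.53  1.54 -0.    1.08 -0.49]
(np.float64(321.8155993855775), np.float64(237.77479388962186)) (np.float64(329.4717531784169), np.float64(188.48261771069193))
(np.float64(321.7245537251915), np.float64(224.57488978058817)) (np.float64(328.9628590413687), np.float64(203.58983821647826))
(np.float64(321.71756853703283), np.float64(223.57083948737125)) (np.float64(328.91896631061525), np.float64(204.8928541363312))
```

View pics/s8c.png

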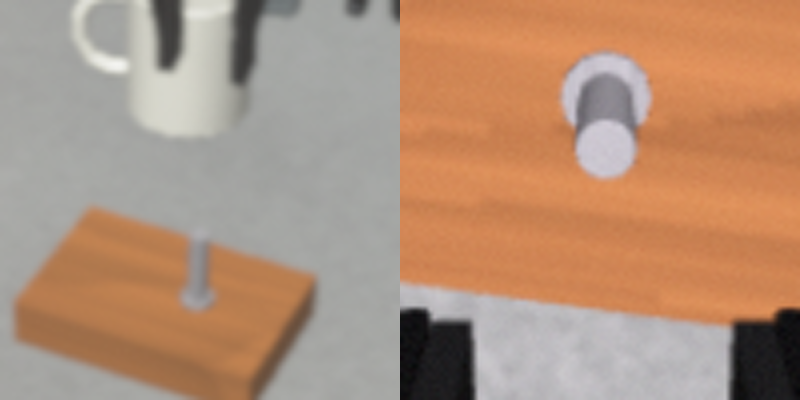

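arm_command([
  [[-0.25, 1.8, 0], 0.7],
  [[-0.5, 3.6, 0], 1.4],
  [[-0.75, 5.4, 0], 2.1],
  [[-1.0, 7.2, 0], 2.8],
  [[-1.27, 8.97, 0], 3.43],
])

```text
time: 11.55
position: [0.5093, -0.0268, 0.1918]
tool_rot: [0.539, -0.458, 0.457, -0.539]
ft_force: [1.3, -0.0, -0.4]
grip_width: 0.0304
```

arm_command([
  [[-0.25, 1.8, 0], 0.7],
  [[-0.5, 3.6, 0], 1.4],
  [[-0.75, 5.4, 0], 2.1],
  [[-1.0, 7.2, 0], 2.8],
  [[-1.27, 8.97, 0], 3.43],
])

```text
time: 12.05
position: [0.4776, 0.1976, 0.1918]
tool_rot: [0.602, -0.372, 0.372, -0.601]
ft_force: [-0.1, -0.0, -0.6]
grip_width: 0.0302
```

arm_command([
  [[0, 0, 0], 0],
  [[0, 0, 0], 0],
  [[0, 0, 0], 0],
  [[0, 0, 0], 0],
  [[0, 0, 0], 0],
])

```text
time: 12.55
position: [0.4784, 0.1945, 0.192]
tool_rot: [0.601, -0.373, 0.373, -0.601]
ft_force: [-0.2, -0.0, -0.2]
grip_width: 0.0303
```

arm_command([
  [[0, 0, 0], 0],
  [[0, 0, 0], 0],
  [[0, 0, 0], 0],
  [[0, 0, 0], 0],
  [[0, 0, 0], 0],
])

```text
time: 13.05
position: [0.478, 0.1958, 0.1921]
tool_rot: [0.601, -0.372, 0.372, -0.601]
ft_force: [0.2, 0.3, -0.0]
grip_width: 0.0305
```

Run:
```python
from h import *
st(); c=snap('wrist','wrist9.png'); st()
cv2.imwrite('pics/w9c.png',cv2.resize(cv2.cvtColor(c['pixels'],cv2.COLOR_RGB2BGR)[140:290,240:400],(800,750),interpolation=cv2.INTER_CUBIC)[:600])
for p in [(.4776,.1961,.08),(.516,.2163,.008)]: print(proj(c,p,True))
```

```text
t 13.05 tcp [0.478  0.1958 0.1921] approach [-0. -0. -1.] jawyaw 26.43 F [ 0.22  0.33 -0.02] w 0.0305 q [ 0.17  0.42  1.74 -0.    0.98 -0.29]
t 13.1 tcp [0.478  0.1958 0.1921] approach [-0. -0. -1.] jawyaw 26.44 F [0.02 0.7  0.06] w 0.0306 q [ 0.17  0.42  1.74 -0.    0.98 -0.29]
(np.float64(320.1618153354229), np.float64(237.73128742267957))
(np.float64(365.6572997330786), np.float64(217.25171812616915))
```

View pics/w9c.png

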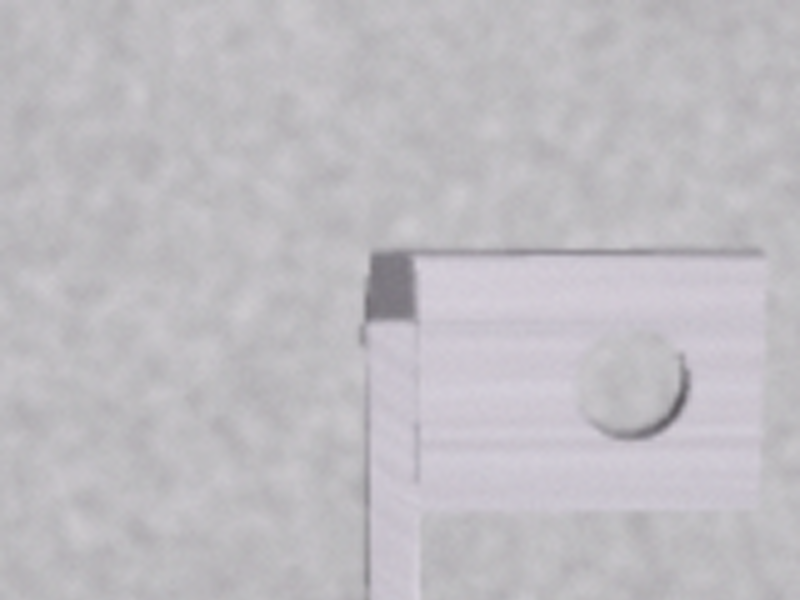

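arm_command([
  [[-0.03, -0.015, -1.4], 0],
  [[-0.03, -0.015, -2.8], 0],
  [[-0.03, -0.015, -4.2], 0],
  [[-0.03, -0.015, -5.4], 0],
  [[-0.03, -0.015, -6.1], 0],
])

```text
time: 13.6
position: [0.4762, 0.1952, 0.0373]
tool_rot: [0.602, -0.373, 0.372, -0.6]
ft_force: [-0.3, 0.8, 0.1]
grip_width: 0.0302
```

arm_command([
  [[0, 0, 0], 0],
  [[0, 0, 0], 0],
  [[0, 0, 0], 0],
  [[0, 0, 0], 0],
])

```text
time: 14.0
position: [0.4782, 0.1956, 0.0408]
tool_rot: [-0.6, 0.372, -0.373, 0.602]
ft_force: [0.3, -0.4, -0.5]
grip_width: 0.0304
```

arm_command([
  [[0, 0, 0], 0],
  [[0, 0, 0], 0],
  [[0, 0, 0], 0],
  [[0, 0, 0], 0],
  [[0, 0, 0], 0],
], fingers=-1, force=40)

```text
time: 14.5
position: [0.4768, 0.1953, 0.0398]
tool_rot: [0.601, -0.373, 0.372, -0.601]
ft_force: [-2.1, -0.5, 3.6]
grip_width: 0.008
```

Run:
```python
from h import *
st(); c=snap('wrist','wrist10.png'); s=snap('side','side10.png');st()
im=cv2.cvtColor(s['pixels'],cv2.COLOR_RGB2BGR)
cv2.imwrite('pics/s10c.png',np.hstack([cv2.resize(im[280:430,230:380],(400,400),interpolation=cv2.INTER_CUBIC),cv2.resize(cv2.cvtColor(c['pixels'],cv2.COLOR_RGB2BGR)[150:350,240:440],(400,400),interpolation=cv2.INTER_CUBIC)]))
```

```text
t 14.5 tcp [0.4768 0.1953 0.0398] approach [-0.001 -0.    -1.   ] jawyaw 26.44 F [-2.08 -0.52  3.62] w 0.008 q [ 0.17  0.68  1.84 -0.    0.62 -0.29]
t 14.6 tcp [0.4768 0.1953 0.0398] approach [-0.001 -0.    -1.   ] jawyaw 26.44 F [-1.54 -1.    4.81] w 0.0079 q [ 0.17  0.68  1.84 -0.    0.62 -0.29]
```

View pics/s10c.png

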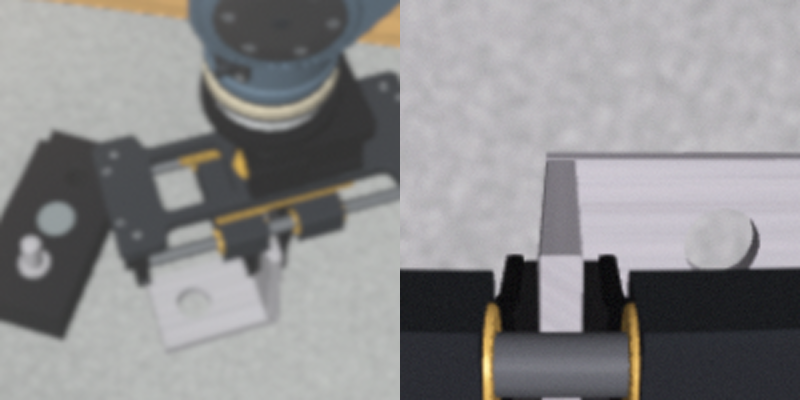

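arm_command([
  [[0, 0, 0.4], 0],
  [[0, 0, 1.2], 0],
  [[0, 0, 2.6], 0],
  [[0, 0, 4.1], 0],
  [[0, 0, 5.6], 0],
])

```text
time: 15.1
position: [0.4765, 0.1953, 0.1805]
tool_rot: [0.601, -0.373, 0.372, -0.601]
ft_force: [-0.1, 0.8, -4.4]
grip_width: 0.0076
```

arm_command([
  [[0, 0, 0], 0],
  [[0, 0, 0], 0],
  [[0, 0, 0], 0],
  [[0, 0, 0], 0],
])

```text
time: 15.5
position: [0.4757, 0.1951, 0.1776]
tool_rot: [0.602, -0.374, 0.371, -0.6]
ft_force: [-0.8, 0.1, -4.2]
grip_width: 0.0081
```

Run:
```python
from h import *
st(); c=snap('wrist','wrist11.png'); s=snap('side','side11.png');st()
im=cv2.cvtColor(s['pixels'],cv2.COLOR_RGB2BGR)
cv2.imwrite('pics/s11c.png',np.hstack([cv2.resize(im[230:380,230:380],(400,400),interpolation=cv2.INTER_CUBIC),cv2.resize(cv2.cvtColor(c['pixels'],cv2.COLOR_RGB2BGR)[150:350,240:440],(400,400),interpolation=cv2.INTER_CUBIC)]))
```

```text
t 15.5 tcp [0.4757 0.1951 0.1776] approach [-0.005 -0.001 -1.   ] jawyaw 26.42 F [-0.77  0.08 -4.18] w 0.0081 q [ 0.17  0.44  1.75 -0.    0.95 -0.29]
t 15.6 tcp [0.4762 0.1952 0.178 ] approach [-0.003 -0.001 -1.   ] jawyaw 26.43 F [ 0.64  0.01 -4.18] w 0.0073 q [ 0.17  0.44  1.75 -0.    0.95 -0.29]
```

View pics/s11c.png

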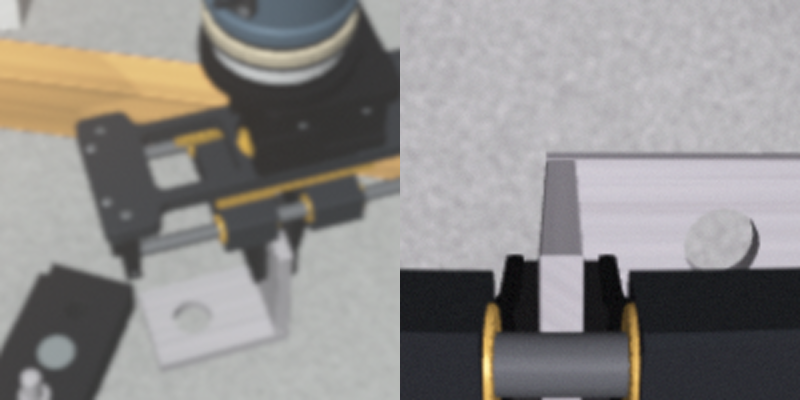

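arm_command([
  [[0.05, -0.9, 0], -0.5],
  [[0.1, -2.1, 0], -1],
  [[0.17, -3.3, 0], -1.6],
  [[0.22, -4.5, 0], -2.2],
  [[0.28, -5.7, 0], -2.8],
])

```text
time: 16.1
position: [0.4838, 0.0518, 0.1787]
tool_rot: [0.551, -0.444, 0.443, -0.55]
ft_force: [-0.6, 0.3, -3.1]
grip_width: 0.0075
```

arm_command([
  [[0.05, -1.2, 0], -0.6],
  [[0.1, -2.4, 0], -1.2],
  [[0.17, -3.6, 0], -1.8],
  [[0.22, -4.8, 0], -2.4],
  [[0.28, -6.0, 0], -2.9],
])

```text
time: 16.6
position: [0.4909, -0.0982, 0.1787]
tool_rot: [-0.491, 0.51, -0.509, 0.49]
ft_force: [-0.2, -0.0, -4.3]
grip_width: 0.0077
```

arm_command([
  [[0.05, -1.2, 0], -0.6],
  [[0.1, -2.4, 0], -1.2],
  [[0.17, -3.6, 0], -1.8],
  [[0.22, -4.8, 0], -2.4],
  [[0.27, -5.7, 0], -2.8],
])

```text
time: 17.1
position: [0.4978, -0.2415, 0.1786]
tool_rot: [-0.425, 0.566, -0.565, 0.424]
ft_force: [-0.9, 0.6, -3.7]
grip_width: 0.0077
```

arm_command([
  [[0, 0, 0], 0],
  [[0, 0, 0], 0],
  [[0, 0, 0], 0],
  [[0, 0, 0], 0],
  [[0, 0, 0], 0],
])

```text
time: 17.6
position: [0.4979, -0.2385, 0.1795]
tool_rot: [-0.426, 0.565, -0.564, 0.426]
ft_force: [0.4, 0.2, -4.3]
grip_width: 0.0074
```

arm_command([
  [[0, 0, 0], 0],
  [[0, 0, 0], 0],
  [[0, 0, 0], 0],
  [[0, 0, 0], 0],
  [[0, 0, 0], 0],
])

```text
time: 18.1
position: [0.498, -0.2396, 0.1796]
tool_rot: [0.425, -0.565, 0.565, -0.425]
ft_force: [-0.7, -0.8, -4.1]
grip_width: 0.0082
```

Run:
```python
from h import *
st(); c=snap('wrist','wrist12.png'); s=snap('side','side12.png');st()
im=cv2.cvtColor(s['pixels'],cv2.COLOR_RGB2BGR)
cv2.imwrite('pics/s12c.png',np.hstack([cv2.resize(im[110:260,260:410],(400,400),interpolation=cv2.INTER_CUBIC),cv2.resize(cv2.cvtColor(c['pixels'],cv2.COLOR_RGB2BGR)[150:350,240:440],(400,400),interpolation=cv2.INTER_CUBIC)]))
print(proj(c,[.5414,-.2518,.079],True),proj(c,[.5414,-.2518,.034],True))
```

```text
t 18.1 tcp [ 0.498  -0.2396  0.1796] approach [ 0. -0. -1.] jawyaw -16.07 F [-0.74 -0.8  -4.09] w 0.0082 q [-0.65  0.49  1.66 -0.    1.   -0.37]
t 18.2 tcp [ 0.498  -0.2396  0.1795] approach [-0.  0. -1.] jawyaw -16.08 F [-0.58 -0.66 -3.58] w 0.0078 q [-0.65  0.49  1.66 -0.    1.   -0.37]
(np.float64(381.52346651380475), np.float64(241.70421297420228)) (np.float64(373.18307643526856), np.float64(227.5373201876019))
```

View pics/s12c.png

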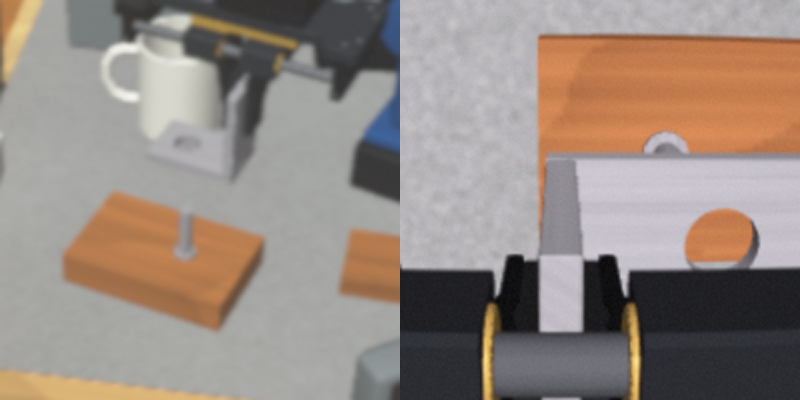

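Run:
```python
from h import *
c=load('wrist12.npz'); s=load('side12.npz')
im=cv2.cvtColor(c['pixels'],cv2.COLOR_RGB2BGR); si=cv2.cvtColor(s['pixels'],cv2.COLOR_RGB2BGR)
cv2.imwrite('pics/w12d.png',np.hstack([cv2.resize(im[245:295,375:425],(400,400),interpolation=cv2.INTER_CUBIC),cv2.resize(si[145:195,305:355],(400,400),interpolation=cv2.INTER_CUBIC)]))
# predicted hole ellipse top rim
ya=np.radians(-16.08); ex=np.array([np.cos(ya),np.sin(ya),0]);ey=np.array([-ex[1],ex[0],0])
T=np.array([.498,-.2396,.1796])
for z in (-.0318,-.0398):
  h=T+.0455*ex+.0007*ey+[0,0,z]; print(h)
  for d in (ex,-ex,ey,-ey): print('w',np.round(proj(c,h+.011*d,True),1),'s',np.round(proj(s,h+.011*d),1))
```

```text
[ 0.54191374 -0.25152994  0.1478    ]
w [420.  273.6] s [325.5 162.4]
w [382.2 274.1] s [334.8 165.1]
w [402.6 255.3] s [328.  166.5]
w [399.9 291.8] s [332.2 161. ]
[ 0.54191374 -0.25152994  0.1398    ]
w [416.6 268.9] s [325.4 165.4]
w [380.1 269.2] s [334.7 168.1]
w [399.7 251.1] s [327.9 169.5]
w [397.2 286.5] s [332.1 164. ]
```

View pics/w12d.png

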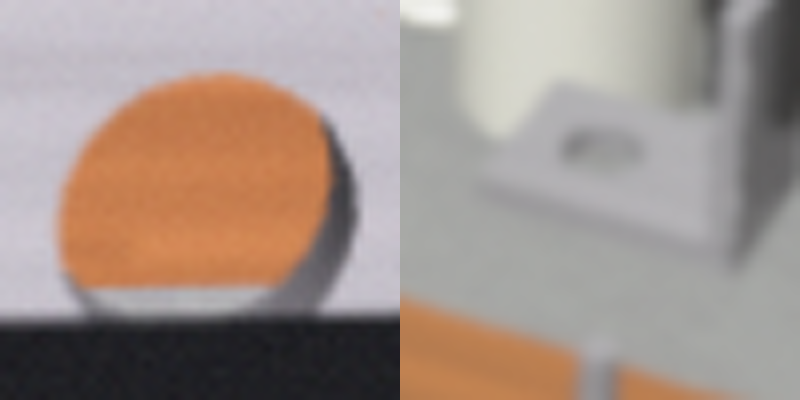

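arm_command([
  [[-0.02, -0.035, -0.2], 0],
  [[-0.02, -0.035, -0.5], 0],
  [[-0.02, -0.035, -0.8], 0],
  [[-0.02, -0.035, -1.1], 0],
  [[-0.02, -0.035, -1.4], 0],
])

```text
time: 18.7
position: [0.4973, -0.2403, 0.1436]
tool_rot: [-0.425, 0.565, -0.565, 0.425]
ft_force: [0.0, 0.8, -4.0]
grip_width: 0.0079
```

arm_command([
  [[0, 0, -0.2], 0],
  [[0, 0, -0.4], 0],
  [[0, 0, -0.5], 0],
  [[0, 0, -0.6], 0],
  [[0, 0, -0.63], 0],
])

```text
time: 19.2
position: [0.4975, -0.2405, 0.1287]
tool_rot: [-0.425, 0.565, -0.565, 0.425]
ft_force: [0.4, 0.4, -4.6]
grip_width: 0.0081
```

arm_command([
  [[0, 0, 0], 0],
  [[0, 0, 0], 0],
  [[0, 0, 0], 0],
  [[0, 0, 0], 0],
  [[0, 0, 0], 0],
])

```text
time: 19.7
position: [0.4975, -0.2405, 0.1289]
tool_rot: [0.425, -0.565, 0.565, -0.425]
ft_force: [-0.5, -0.4, -4.2]
grip_width: 0.0078
```

arm_command([
  [[0, 0, 0], 0],
  [[0, 0, 0], 0],
  [[0, 0, 0], 0],
  [[0, 0, 0], 0],
  [[0, 0, 0], 0],
])

```text
time: 20.2
position: [0.4975, -0.2405, 0.1288]
tool_rot: [-0.425, 0.565, -0.565, 0.425]
ft_force: [0.4, -0.3, -3.6]
grip_width: 0.0078
```

Run:
```python
from h import *
st(); c=snap('wrist','wrist13.png'); s=snap('side','side13.png'); t=snap('top','top13.png');o=st()
f=lambda c,a,b,n: cv2.resize(cv2.cvtColor(c['pixels'],cv2.COLOR_RGB2BGR)[a:a+n,b:b+n],(400,400),interpolation=cv2.INTER_CUBIC)
cv2.imwrite('pics/s13c.png',np.hstack([f(c,240,370,60),f(s,150,290,70)]))
ya=np.radians(-16.08); ex=np.array([np.cos(ya),np.sin(ya),0]);ey=np.array([-ex[1],ex[0],0])
T=o['position']
h=T+.0453*ex+.0013*ey; print('hole',h, 'tip off', h[:2]-[.5414,-.2518],'underside',T[2]-.0398)
for z in (-.0318,-.0398):
  print([np.round(proj(c,h+[0,0,z]+.011*d,True),1) for d in (ex,-ex,ey,-ey)], np.round(proj(s,h+[0,0,z]),1))
print('tip',proj(c,[.5414,-.2518,.079],True),proj(s,[.5414,-.2518,.079]))
```

```text
t 20.2 tcp [ 0.4975 -0.2405  0.1288] approach [-0.  0. -1.] jawyaw -16.07 F [ 0.39 -0.3  -3.56] w 0.0078 q [-0.65  0.56  1.7   0.    0.88 -0.37]
t 20.35 tcp [ 0.4975 -0.2404  0.1288] approach [-0.  0. -1.] jawyaw -16.07 F [ 0.25  0.03 -4.44] w 0.0074 q [-0.65  0.56  1.7   0.    0.88 -0.37]
hole [ 0.54140073 -0.2517466   0.1288014 ] tip off [7.33780153e-07 5.34020045e-05] underside 0.08900139623184616
[array([419.8, 272.6]), array([382., 273.]), array([402.4, 254.2]), array([399.7, 290.8])] [329.8 182.3]
[array([416.4, 267.9]), array([379.8, 268.2]), array([399.5, 250. ]), array([397. , 285.5])] [329.7 185.1]
tip (np.float64(395.06613132556754), np.float64(262.64906505713844)) (np.float64(329.5527977105381), np.float64(188.5202903944505))
```

View pics/s13c.png

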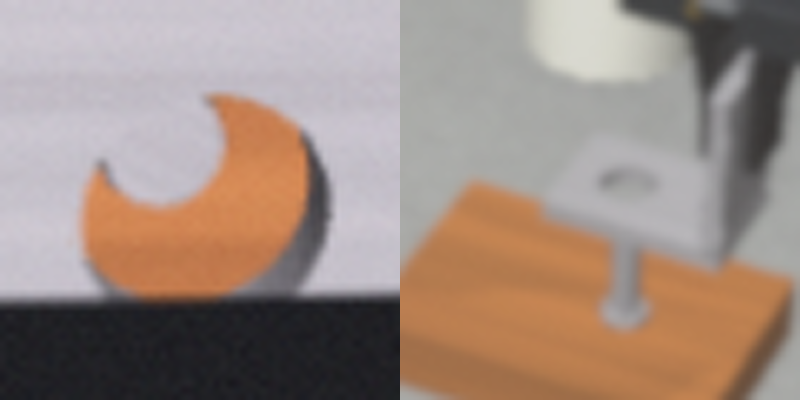

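View pics/side13.png

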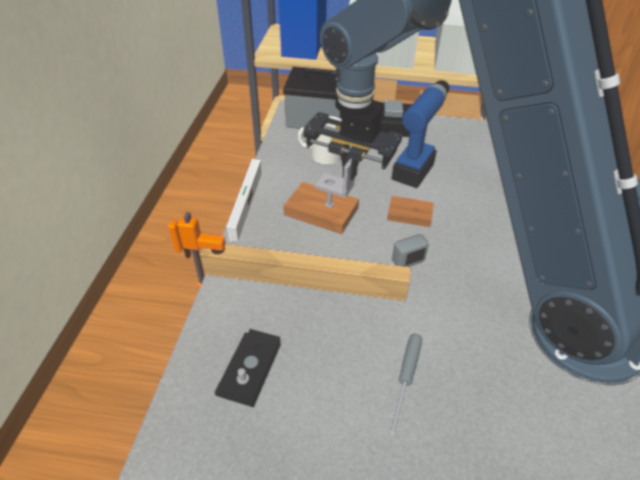

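Run:
```python
from h import *
a=load('top0.npz')['pixels'];b=load('top13.npz')['pixels']
d=(cv2.absdiff(a,b).max(2)>40).astype(np.uint8); n,l,s,_=cv2.connectedComponentsWithStats(d)
print([x.tolist() for x in s[1:] if x[4]>15])
print(get_obs()['joint_velocities'].round(4))
```

```text
[[161, 210, 273, 270, 26066], [223, 212, 9, 9, 40], [199, 262, 21, 12, 76], [0, 374, 41, 49, 1363], [0, 418, 24, 62, 583], [310, 446, 14, 34, 175], [275, 451, 32, 27, 83], [252, 455, 14, 17, 34], [275, 454, 22, 16, 114]]
[-0.0004 -0.0005  0.0008  0.0005  0.0011  0.001 ]
```

The side view shows the peg at (330,200) in the larger block with the bracket held level over it. The short peg at (242,377) and all the bystanders are where they were, and the arm is steady, so I'm handing in.

```bash
python3 -c "
from rig import hand_in
print(hand_in())"
```

```text
the job is handed in; nothing more can be done
None
```

I stood the long peg in the larger wooden block's bore and let it go. I then carried the bracket over the batten at about 14 cm, and I am holding it over the peg. The job was handed in at about 20 s of the 72 s allowed; `hand_in()` gives no verdict.

- **Peg:** it seated at the expected tool height of 42.2 mm with about 4–5 N of push, and it stood upright after release.
- **Bracket hole:** it is within about 1 mm of the peg's axis by tool position, wrist view and side view.
- **Bracket height:** the underside is at z ≈ 0.089 m, about 10 mm above the tip. This is worked out from the tool height, because the side view can't show the gap.
- **Bracket attitude:** the tool points straight down. The bracket's yaw is –16.1° against about –16.0° measured for the block.
- **Grip and steadiness:** the bracket sits at about 8 mm finger opening under a 40 N grip, and the joints are at rest.
- **Other things:** the short peg and the bystanders show no movement in the last side picture. The before/after comparison of the top view shows changes only at the arm, the bracket and the long peg's old place, but the arm hides part of that view.
- **Disagreement:** the cameras differed by 1–1.5 mm on the bore's x position. I used the closest wrist view (0.5415 m rather than 0.5427 m), and the peg went in with no measurable side force.

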